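# Load the sample vial into its carrier and the carrier into the analyser

## Robot

A 6-joint arm with a two-finger parallel gripper is mounted at the origin on the work surface. World frame = base frame: x ahead of the robot, y to its left, z up, the work surface at z = 0. Lengths are in m, angles in rad, forces in N, time in s.
With the tool pointing down it reaches from about 0.3 to 0.875 m from the base axis. Payload 6.4 kg.
Tool frame: the origin (TCP) lies at the very end of the fingers, on their centre line; the grasp point (between the pads) lies 19 mm behind it (r.grip_point_offset is the distance from the TCP to the grasp point, in m); z points along the fingers, y is the line along which they close (so a half turn about z gives the same grasp; the last joint's range is limited). The gripper opens to 88 mm and grips with 3 to 60 N. Pads are 18 mm wide; open, the fingers measure 123 mm over their backs; the gripper's body (75 mm by 187 mm) begins 45 mm behind the grasp point.
Start: joints at [-1.382, 0.181, 1.607, -0, 1.354, -0.206], TCP at [0.221, -0.531, 0.214] pointing down, gripper open.
Joint ranges: [-2.99, 2.99], [-0.89, 2.07], [0.3, 2.58], [-1.14, 4.28], [0, 2.63], [-3.12, 3.12]. Speed limits (rad/s): [2.57, 2.57, 3.01, 3.14, 3.14, 3.14].

## Interface

Orientations are given as a unit quaternion [w, x, y, z].
In Python, from rig import r gives the robot as it stands. The module is installed in compiled form; this text tells all that it offers.
- The arm moves only by the shell command python3 -m crank 'ROWS' [OPENING] [FORCE]. ROWS is JSON, one flat list of numbers, 6 for each row, row after row: the shift along the world's x, y, z each as a share of 10 cm, from -1 to 1, then the turn, a rotation vector about the world's x, y, z each as a share of 30 degrees, from -1 to 1. A call has exactly 10 rows; each row is the pose to reach, as a shift and turn from the pose commanded when the call began; what a row does not reach only later rows make up. A row lasts 1/10 s, in which the tool goes at most 50 mm and 8.59 degrees, less where a joint would pass 70% of its speed; a pose out of reach is approached as far as the arm can. A call with a number of a shift or a turn outside -1 to 1 is refused whole. A call with a gripper value outside its range is refused whole. OPENING is the closure, from -1 (fully open) to 1 (shut), set as the call begins (- or left out, the last holds). The fingers move at their own pace and stop on an object; FORCE is the grip in N (left out, the last holds). Time passes only in rows, so rows that repeat a pose let the fingers close, or fill a call up. It gives the time, the measured TCP pose, the force, the opening and the grip force at its end, in the units of the state.
- r.read_state(): the state, without advancing time (a new reading comes with each control period).
- r.read_camera(name): name is "side" or "top" or "wrist"; returns the picture (480x640x3 uint8, blue, green, red); there is no depth.
- r.calibration(name): a dict with "fx", "fy", "cx", "cy" (pixels), "R" (3x3) and "t" (3): a world point X has camera coordinates R X + t; the wrist camera has in their place "tool_from_camera" (4x4, takes a point from camera to tool coordinates, whose origin is the TCP and whose axes are the flange's). Camera axes: x right, y down, z forward; pixel columns grow to the right and rows downward; lengths in m; the calibration is good to about 2 mm. The wrist camera is an equidistant fisheye: a pixel r from the principal point sees the ray r / f radians off the axis. A picture is of the moment at which its call begins: read the wrist's pose just before it. calibration takes no time and is no camera call.
- r.close_job(): hands the job in; it is judged then, once.
The state is a dict: "time_s": time; "joint_pos": joint angles; "qvel": joint speeds; "effort": joint torques, N m; "tcp_pos": TCP position; "ee_rot": TCP orientation; "wrist_force": force on the tool from outside, world axes, zero at the start; "moment": the same for the moment, N m; "gripper_width": finger opening in m; "finger_force": force on a finger pad.
Only numpy, scipy, OpenCV 4.12 (cv2) and the standard library are available. Lean on these libraries where they do the work, as an engineer would, in place of code of your own. Each camera call takes 0.05 s, during which the arm holds its last target. There are 200 camera calls.

## Task

Stand the red-capped amber vial in the open pocket of the black carrier while the carrier is still on the bench. Then lift carrier and vial together by the orange fin and set the carrier down flat on the floor of the analyser's blue-walled bay, either way round, with the vial still standing in it. Set both down, do not drop them, and let go.

Things in the scene. Friction and masses are not known exactly. Their poses are not given: they have to be found in the camera images.
- vial: Upright cylinder 30 mm in diameter, 70 mm tall, amber glass, paper band, RED cap (its top 19 mm), 40 to 80 g. Origin at the centre of its underside, z up. Two like it with white and blue caps stand near and are not wanted; the three may have swapped places. Grip it 50 to 58 mm above its underside, so that the fingers stay above the pocket's walls.
- carrier: Loose black carrier, 124 (its x) by 56 mm (y), 220 to 300 g. Origin at the centre of its underside, z up. -x half: open pocket. +x half: low steel foot (22 mm high) with an upright orange fin, 30 mm along x, 12 mm thick along y, centred at x = 34, y = 0, top at z = 92 mm. Pinch the fin across its thickness, about 74 mm up; loaded, the centre of mass lies about 22 mm from it towards the pocket.
- pocket (a point): Centre of the floor of the carrier's pocket, at x = -34, y = 0, z = 6 mm in the carrier's frame, same axes. The pocket is 50 mm square inside, open on top, its walls 3 mm thick and 30 mm high above this floor. The fin begins 53 mm from here along x, so let the fingers open along the carrier's y when setting down the vial.
- analyser: White analyser, fixed. Origin at the centre of its loading bay's floor, 10 mm above the bench, z up. The bay is open on top, 148 mm long (x) by 80 mm wide (y) inside; its blue walls are 8 mm thick and 20 mm high above the floor. The console with display and knobs begins 90 mm from the origin on the -x side, up to 90 mm above the floor. The carrier lies along x, its fin at either end.
Mind the look-alikes: they are no part of the job. Leave any yellow look-alike of the vial alone.

How it is judged:
On the way, in this order (a step that is already met when the one before it is completed fails the run):
1. the red-capped vial stands in the carrier's pocket while the carrier is still outside the bay (horizontal distance between vial and pocket below 0.018 m and z of vial in the frame of pocket below 0.008 m and angle between vial's own z axis and vertical below 0.26 rad and horizontal distance between carrier and analyser above 0.1 m and height (world z) of carrier below 0.008 m), for 0.2 s.
2. carrier and vial are lifted together, the vial in its pocket (horizontal distance between vial and pocket below 0.022 m and z of vial in the frame of pocket below 0.015 m and height (world z) of carrier above 0.025 m), for 0.1 s.
At the end, for the whole second after the job is handed in: Carrier flat on the bay floor (within 6 mm, tilt under 6 deg), centred within 22 mm, along the bay within 20 deg, either way round; red-capped vial on the pocket floor (within 8 mm, 18 mm of its centre, tilt under 15 deg); both at rest and released (z of carrier in the frame of analyser below 0.006 m and horizontal distance between carrier and analyser below 0.022 m and angle between the x axis of carrier and the x axis of analyser, either way round below 0.35 rad and angle between carrier's own z axis and vertical below 0.1 rad and horizontal distance between vial and pocket below 0.018 m and z of vial in the frame of pocket below 0.008 m and angle between vial's own z axis and vertical below 0.26 rad and linear speed of each of carrier, vial below 0.02 m/s); the robot touches nothing.
It fails at once if the carrier is dropped into the bay: let go with its underside more than 30 mm above the bay floor (z of carrier in the frame of analyser above 0.03 m and horizontal distance between carrier and analyser below 0.06 m and contact force between the fingers and carrier below 0.05 N).
It fails at once if the vial is dropped into the pocket: let go with its underside more than 45 mm above the pocket floor (z of vial in the frame of pocket above 0.045 m and horizontal distance between vial and pocket below 0.03 m and contact force between the fingers and vial below 0.05 N).
It also fails if it takes over 56 s, if anything falls off the work surface, if the arm or the gripper's body presses on something with over 40 N, if the wrist force passes 120 N, or if a joint passes its speed limit or range.

## Working session

There is one attempt and no reset: what is moved stays moved. The work goes in short steps, Python scripts to look and compute and a shell command to move; the robot and the scene stay as the last step left them, time stands still between calls to the robot, and variables do not carry over. Pictures are saved under pics/ and viewed, at most 11 in all, crops included, and the job is handed in when it is done.

```bash
mkdir -p pics
python3 - <<'E'
from rig import r
import cv2,numpy as np
for n in("top","side"):
    cv2.imwrite(f"pics/{n}0.png",r.read_camera(n)); c=r.calibration(n); print(n,{k:np.round(v,3).tolist() for k,v in c.items()})
s=r.read_state();print(s["time_s"],s["tcp_pos"],s["ee_rot"],s["gripper_width"])
print(r.calibration("wrist"))
E
```

```text
top {'fx': 471.106, 'fy': 471.106, 'cx': 323.93, 'cy': 236.354, 'R': [[0.006, -1.0, 0.028], [-0.997, -0.008, -0.078], [0.078, -0.028, -0.997]], 't': [0.071, 0.456, 0.749]}
side {'fx': 453.2, 'fy': 453.2, 'cx': 317.705, 'cy': 235.493, 'R': [[-0.952, -0.306, -0.004], [-0.224, 0.706, -0.671], [0.208, -0.638, -0.741]], 't': [0.46, 0.071, 0.917]}
0.1 [ 0.22107553 -0.53024845  0.21322849] [-7.61591959e-04  9.80580975e-01  1.96113161e-01  2.25639465e-06] 0.08789318942143139
{'fx': 371.64829954431775, 'fy': 371.64829954431775, 'cx': 321.9191446471648, 'cy': 243.37232221209229, 'tool_from_camera': array([[-1.09200990e-03, -9.59991080e-01, -2.80028450e-01,
         7.21703194e-02],
       [ 9.99999308e-01, -1.17099924e-03,  1.14772909e-04,
         1.38760639e-03],
       [-4.38094071e-04, -2.80028131e-01,  9.59991695e-01,
        -1.70293683e-01],
       [ 0.00000000e+00,  0.00000000e+00,  0.00000000e+00,
         1.00000000e+00]])}
```

View pics/top0.png

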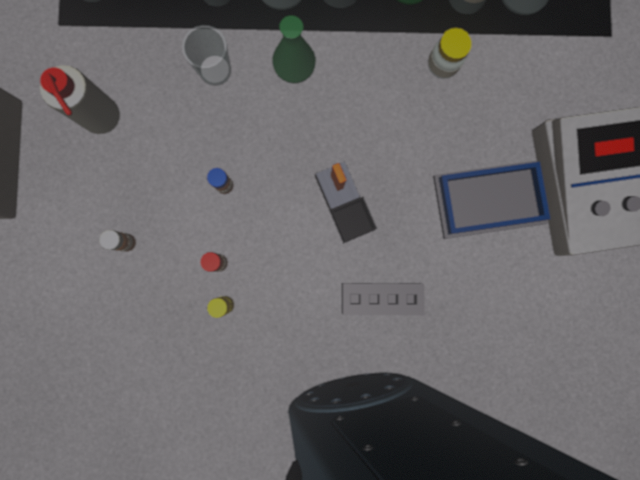

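View pics/side0.png

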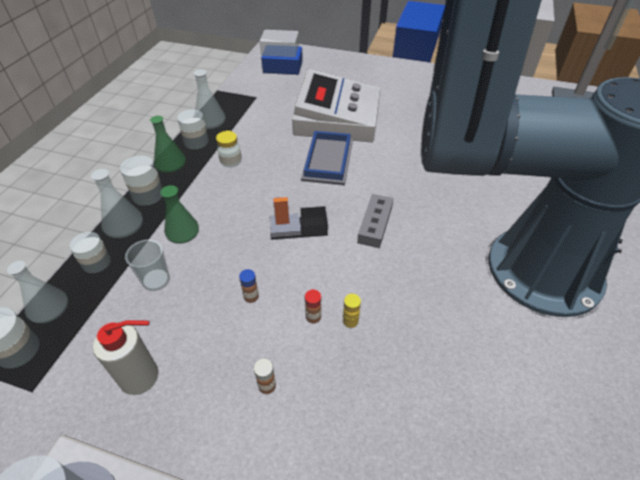

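The top view shows the red-capped vial at (211,262), the carrier at (346,202) with its fin at (339,175) and pocket at (354,218), and the bay at (494,199). 
Things that could be mistaken for the vial, by top-view pixel: the red wash-bottle cap (55,82), the yellow look-alike (218,308), the white cap (110,240) and the blue cap (218,178). I choose the red cap on the amber body at (211,262), which appears at (313,305) in the side view.

```bash
cat > h.py <<'E'
from rig import r
import cv2,numpy as np
def proj(n,X):
    c=r.calibration(n);p=np.atleast_2d(X)@np.array(c["R"]).T+c["t"]
    return np.c_[c["fx"]*p[:,0]/p[:,2]+c["cx"],c["fy"]*p[:,1]/p[:,2]+c["cy"]]
def onz(n,uv,z):
    c=r.calibration(n);R=np.array(c["R"]);C=-R.T@c["t"]
    uv=np.atleast_2d(np.array(uv,float))
    d=np.c_[(uv[:,0]-c["cx"])/c["fx"],(uv[:,1]-c["cy"])/c["fy"],np.ones(len(uv))]@R
    return C+d*((z-C[2])/d[:,2])[:,None]
E
python3 - <<'E'
from h import *
t=cv2.imread("pics/top0.png");s=cv2.imread("pics/side0.png")
a=cv2.resize(t[140:330,190:560],None,fx=2,fy=2,interpolation=cv2.INTER_CUBIC)
b=cv2.resize(s[260:350,220:390],None,fx=2,fy=2,interpolation=cv2.INTER_CUBIC)
d=cv2.resize(t[155:245,310:380],None,fx=2.2,fy=2.2,interpolation=cv2.INTER_CUBIC)
o=np.zeros((600,740,3),np.uint8);o[:380]=a;o[382:382+b.shape[0],:b.shape[1]]=b;o[382:382+d.shape[0],400:400+d.shape[1]]=d
cv2.imwrite("pics/c1.png",o)
def blob(im,lo,hi,x0,y0,x1,y1):
    h=cv2.cvtColor(im,cv2.COLOR_BGR2HSV);h[...,0]=(h[...,0].astype(int)+20)%180
    m=cv2.inRange(h,lo,hi);k=np.zeros_like(m);k[y0:y1,x0:x1]=m[y0:y1,x0:x1]
    n,l,st,ce=cv2.connectedComponentsWithStats(k);i=1+st[1:,4].argmax();return ce[i],st[i]
R=((10,130,80),(28,255,255));O=((24,130,80),(40,255,255))
for n,im,bx in(("top",t,(190,240,240,290)),("side",s,(295,280,330,312))):
    ce,st=blob(im,*R,*bx);print("red",n,ce,st,onz(n,ce,.064))
ce,st=blob(t,*O,320,155,360,195);print("fin top",ce,st,onz("top",ce,.09))
ce,st=blob(s,*O,265,190,300,230);print("fin side",ce,st,onz("side",ce,.057))
E
```

```text
red top [210.40363636 261.43636364] [201 253  19  18 275] [[0.41194783 0.24695405 0.064     ]]
red side [312.68067227 298.72689076] [305 290  16  19 238] [[0.41198956 0.24845121 0.064     ]]
fin top [338.58227848 173.65189873] [333 164  13  20 158] [[0.54299856 0.05531387 0.09      ]]
fin side [281.04421769 209.78911565] [274 198  14  26 294] [[0.54751741 0.05060747 0.057     ]]
```

View pics/c1.png

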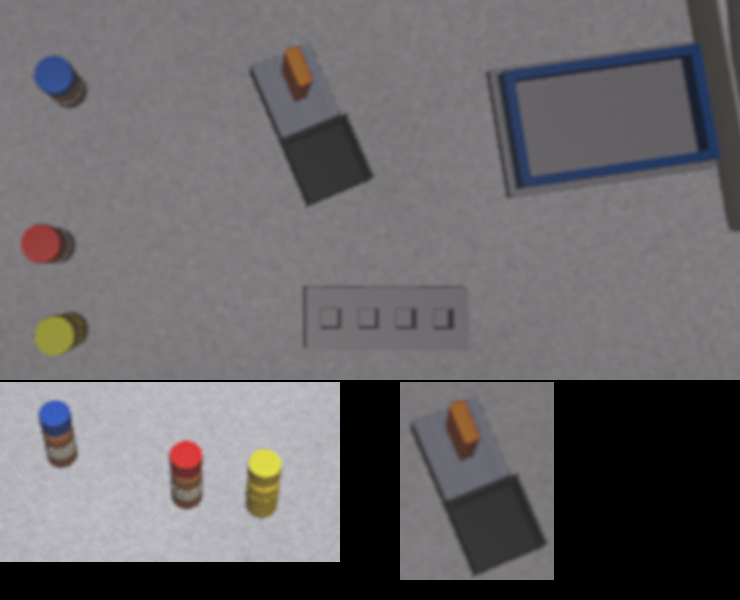

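The close crop confirms the red cap on an amber body with a paper band, next to the all-yellow look-alike. In crop pixels, the pocket rim corners are (282,138), (346,116), (372,178), (307,204). The bay's outer rim corners are (500,72), (698,44), (718,160), (518,188). Next I fit both poses.

Run:
```python
from h import *
from scipy.optimize import least_squares
f=lambda c:np.array([190,140])+np.array(c)/2.
def fit(P,uv,x0):
    def res(p):
        c,s=np.cos(p[2]),np.sin(p[2]);Q=np.array(P,float);W=Q.copy()
        W[:,0]=p[0]+c*Q[:,0]-s*Q[:,1];W[:,1]=p[1]+s*Q[:,0]+c*Q[:,1]
        return (proj("top",W)-uv).ravel()
    o=least_squares(res,x0);print(o.x,np.degrees(o.x[2]),np.round(o.fun,1));return o.x
# carrier: rim -x corners, foot far corner
c=fit([[-.006,.028,.036],[-.006,-.028,.036],[-.062,-.028,.036],[-.062,.028,.036],[.062,.028,.022],[.034,0,.09]],
 np.r_[f([(282,138),(346,116),(372,178),(307,204),(252,70)]),[[338.3,173.5]]],[.5,.03,.4])
k,s=np.cos(c[2]),np.sin(c[2]);print("pocket",c[0]-.034*k,c[1]-.034*s,"fin",c[0]+.034*k,c[1]+.034*s)
h=[[.082,.048,.02],[.082,-.048,.02],[-.082,-.048,.02],[-.082,.048,.02]]
a=fit(np.array(h)+[0,0,.01],f([(518,188),(500,72),(698,44),(718,160)]),[.5,-.2,1.6])
```

```text
[0.51161721 0.04112999 0.39216343] 22.469309359876398 [-0.4  1.2 -0.  -0.7  0.4  0.6  0.4  0.7 -1.5 -2.   1.1  0.1]
pocket 0.4801983392636398 0.028135579470078748 fin 0.5430360774695675 0.05412439739555014
[ 0.51907083 -0.20189522  1.71797674] 98.43281676448427 [ 0.7 -0.   0.3 -0.3 -0.7  0.4 -0.4  0. ]
```

```bash
python3 -m crank '[0.1,0.1,0,0,0,0, 0.2,0.2,0,0,0,0, 0.3,0.3,0,0,0,0, 0.4,0.4,0,0,0,0, 0.5,0.5,0,0,0,0, 0.6,0.6,0,0,0,0, 0.7,0.7,0,0,0,0, 0.8,0.8,0,0,0,0, 0.9,0.9,0,0,0,0, 1,1,0,0,0,0]' -1
python3 -m crank '[0.09,0.1,0,0,0,0, 0.18,0.2,0,0,0,0, 0.27,0.3,0,0,0,0, 0.36,0.4,0,0,0,0, 0.45,0.5,0,0,0,0, 0.54,0.6,0,0,0,0, 0.63,0.7,0,0,0,0, 0.72,0.8,0,0,0,0, 0.81,0.9,0,0,0,0, 0.9,1,0,0,0,0]'
python3 -m crank '[0,0.1,0,0,0,0, 0,0.2,0,0,0,0, 0,0.3,0,0,0,0, 0,0.4,0,0,0,0, 0,0.5,0,0,0,0, 0,0.6,0,0,0,0, 0,0.7,0,0,0,0, 0,0.8,0,0,0,0, 0,0.9,0,0,0,0, 0,1,0,0,0,0]'
python3 -m crank '[0,0.1,0,0,0,0, 0,0.2,0,0,0,0, 0,0.3,0,0,0,0, 0,0.4,0,0,0,0, 0,0.5,0,0,0,0, 0,0.6,0,0,0,0, 0,0.7,0,0,0,0, 0,0.8,0,0,0,0, 0,0.9,0,0,0,0, 0,1,0,0,0,0]'
```

```text
time_s: 1.1
tcp_pos: [0.322, -0.4299, 0.214]
ee_rot: [0.0, 0.981, 0.196, 0.0]
wrist_force: [-0.0, 0.6, 0.3]
gripper_width: 0.0881
finger_force: 0.0
time_s: 2.1
tcp_pos: [0.4119, -0.3299, 0.214]
ee_rot: [0.0, 0.981, 0.196, 0.0]
wrist_force: [0.1, 0.0, 0.4]
gripper_width: 0.0879
finger_force: 0.0
time_s: 3.1
tcp_pos: [0.4112, -0.23, 0.214]
ee_rot: [0.0, 0.981, 0.196, 0.0]
wrist_force: [-0.0, -0.2, -0.1]
gripper_width: 0.088
finger_force: 0.0
time_s: 4.1
tcp_pos: [0.4112, -0.1299, 0.214]
ee_rot: [0.0, 0.981, 0.196, 0.0]
wrist_force: [0.4, -0.3, -0.1]
gripper_width: 0.0883
finger_force: 0.0
```

```bash
python3 -m crank '[0,0.1,0,0,0,0, 0,0.2,0,0,0,0, 0,0.3,0,0,0,0, 0,0.4,0,0,0,0, 0,0.5,0,0,0,0, 0,0.6,0,0,0,0, 0,0.7,0,0,0,0, 0,0.8,0,0,0,0, 0,0.9,0,0,0,0, 0,1,0,0,0,0]'
cat >> h.py <<'E'
def snap(name):
    s=r.read_state();im=r.read_camera("wrist");cv2.imwrite(f"pics/{name}.png",im)
    np.savez(f"pics/{name}.npz",p=s["tcp_pos"],q=s["ee_rot"]);return im
def wcam(name):
    from scipy.spatial.transform import Rotation as Ro
    d=np.load(f"pics/{name}.npz");c=r.calibration("wrist");q=d["q"]
    T=np.eye(4);T[:3,:3]=Ro.from_quat(np.r_[q[1:],q[0]]).as_matrix();T[:3,3]=d["p"]
    return c,T@c["tool_from_camera"]
def wproj(name,X):
    c,T=wcam(name);p=(np.atleast_2d(X)-T[:3,3])@T[:3,:3];h=np.hypot(p[:,0],p[:,1])
    k=c["fx"]*np.arctan2(h,p[:,2])/h;return np.c_[k*p[:,0]+c["cx"],k*p[:,1]+c["cy"]]
def wonz(name,uv,z):
    c,T=wcam(name);e=(np.atleast_2d(np.array(uv,float))-[c["cx"],c["cy"]])/c["fx"];a=np.hypot(*e.T)
    d=np.c_[e/a[:,None]*np.sin(a)[:,None],np.cos(a)]@T[:3,:3].T;return T[:3,3]+d*((z-T[2,3])/d[:,2])[:,None]
E
python3 -c "from h import *;snap('w1')"
python3 -m crank '[0,0.1,0,0,0,0, 0,0.2,0,0,0,0, 0,0.3,0,0,0,0, 0,0.4,0,0,0,0, 0,0.5,0,0,0,0, 0,0.6,0,0,0,0, 0,0.7,0,0,0,0, 0,0.8,0,0,0,0, 0,0.9,0,0,0,0, 0,1,0,0,0,0]'
python3 -m crank '[0,0.1,0,0,0,0, 0,0.2,0,0,0,0, 0,0.3,0,0,0,0, 0,0.4,0,0,0,0, 0,0.5,0,0,0,0, 0,0.6,0,0,0,0, 0,0.7,0,0,0,0, 0,0.8,0,0,0,0, 0,0.9,0,0,0,0, 0,1,0,0,0,0]'
python3 -m crank '[0,0.1,0,0,0,0, 0,0.2,0,0,0,0, 0,0.3,0,0,0,0, 0,0.4,0,0,0,0, 0,0.5,0,0,0,0, 0,0.6,0,0,0,0, 0,0.7,0,0,0,0, 0,0.77,0,0,0,0, 0,0.77,0,0,0,0, 0,0.77,0,0,0,0]'
python3 - <<'E'
from h import *
im=snap('w2')
h=cv2.cvtColor(im,cv2.COLOR_BGR2HSV);h[...,0]=(h[...,0].astype(int)+20)%180
n,l,st,ce=cv2.connectedComponentsWithStats(cv2.inRange(h,(10,130,80),(28,255,255)))
for i in range(1,n):
    if st[i,4]>200:print(st[i],ce[i],wonz('w2',ce[i],.066))
print(wproj('w2',[.412,.2475,.07]))
a=cv2.imread('pics/w1.png');cv2.imwrite('pics/w12.png',np.hstack([cv2.resize(a,(400,300)),cv2.resize(im,(400,300))]))
E
```

```text
time_s: 5.1
tcp_pos: [0.4112, -0.03, 0.214]
ee_rot: [0.0, 0.981, 0.196, 0.0]
wrist_force: [1.1, -0.5, 0.4]
gripper_width: 0.0882
finger_force: 0.0
time_s: 6.15
tcp_pos: [0.4112, 0.07, 0.214]
ee_rot: [0.0, 0.981, 0.196, 0.0]
wrist_force: [-0.6, -0.3, -0.2]
gripper_width: 0.0882
finger_force: 0.0
time_s: 7.15
tcp_pos: [0.4112, 0.1701, 0.214]
ee_rot: [-0.0, 0.981, 0.196, 0.0]
wrist_force: [0.8, 0.0, 0.4]
gripper_width: 0.0882
finger_force: 0.0
time_s: 8.15
tcp_pos: [0.4111, 0.2462, 0.2139]
ee_rot: [0.0, 0.981, 0.196, -0.0]
wrist_force: [-0.1, -1.2, 0.6]
gripper_width: 0.0879
finger_force: 0.0
[306 204  33  33 848] [321.6379717  220.13915094] [[0.41208037 0.2453136  0.066     ]]
[[319.27119782 220.2924882 ]]
```

View pics/w12.png

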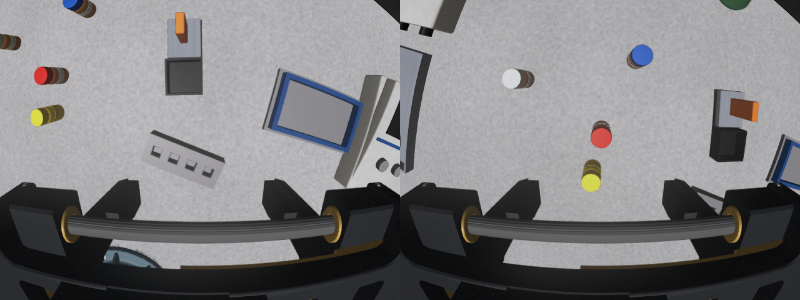

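The left picture (w1) shows the carrier at about (184,55). The right picture (w2) shows the red cap at full-scale pixel (322,220), giving (0.412, 0.245), which agrees with the top view. The yellow look-alike is clear of the fingers, so I descend.

```bash
python3 -m crank '[0.01,0,-0.1,0,0,0, 0.01,0,-0.2,0,0,0, 0.01,0,-0.3,0,0,0, 0.01,0,-0.4,0,0,0, 0.01,0,-0.5,0,0,0, 0.01,0,-0.6,0,0,0, 0.01,0,-0.7,0,0,0, 0.01,0,-0.8,0,0,0, 0.01,0,-0.9,0,0,0, 0.01,0,-1,0,0,0]'
python3 -m crank '[0,0,-0.1,0,0,0, 0,0,-0.2,0,0,0, 0,0,-0.3,0,0,0, 0,0,-0.4,0,0,0, 0,0,-0.5,0,0,0, 0,0,-0.6,0,0,0, 0,0,-0.7,0,0,0, 0,0,-0.79,0,0,0, 0,0,-0.79,0,0,0, 0,0,-0.79,0,0,0]'
python3 -m crank '[0,0,0,0,0,0, 0,0,0,0,0,0, 0,0,0,0,0,0, 0,0,0,0,0,0, 0,0,0,0,0,0, 0,0,0,0,0,0, 0,0,0,0,0,0, 0,0,0,0,0,0, 0,0,0,0,0,0, 0,0,0,0,0,0]' 1 15
python3 - <<'E'
import cv2
a=cv2.imread('pics/w1.png');cv2.imwrite('pics/w1c.png',cv2.resize(a[0:170,240:350],None,fx=3.5,fy=3.5,interpolation=cv2.INTER_CUBIC))
E
```

```text
time_s: 9.2
tcp_pos: [0.4122, 0.2462, 0.1132]
ee_rot: [0.0, 0.981, 0.196, 0.0]
wrist_force: [0.3, 0.5, -0.3]
gripper_width: 0.0879
finger_force: 0.0
time_s: 10.2
tcp_pos: [0.4121, 0.2462, 0.0348]
ee_rot: [0.0, 0.981, 0.196, -0.0]
wrist_force: [0.3, 0.7, -0.3]
gripper_width: 0.0876
finger_force: 0.0
time_s: 11.2
tcp_pos: [0.4122, 0.2462, 0.035]
ee_rot: [-0.0, 0.981, 0.196, -0.0]
wrist_force: [0.3, -0.2, -0.1]
gripper_width: 0.03
finger_force: 15.0
```

View pics/w1c.png

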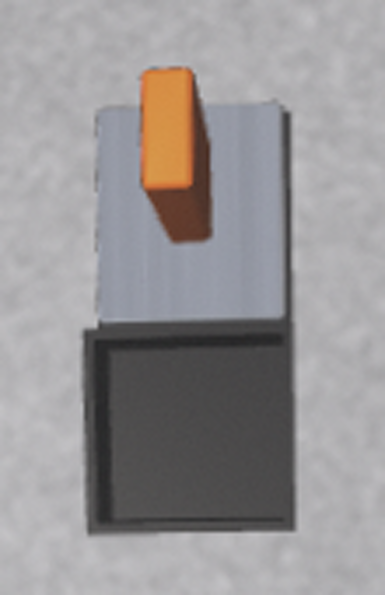

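The crop shows the rim corners at (85,330), (294,323), (294,530), (90,532) and the fin top at (142..192, 69..188). I fit the carrier pose from these.

Run:
```python
from h import *
from scipy.optimize import least_squares
uv=np.array([240,0])+(np.array([(85,330),(294,324),(294,530),(90,532),(142,69),(192,69),(192,187),(146,188)])+.5)/3.5-.5
P=np.array([[-.006,.028,.036],[-.006,-.028,.036],[-.062,-.028,.036],[-.062,.028,.036],[.049,.006,.092],[.049,-.006,.092],[.019,-.006,.092],[.019,.006,.092]])
def res(p):
    c,s=np.cos(p[2]),np.sin(p[2]);W=P.copy();W[:,0]=p[0]+c*P[:,0]-s*P[:,1];W[:,1]=p[1]+s*P[:,0]+c*P[:,1]
    return (wproj('w1',W)-uv).ravel()
o=least_squares(res,[.51,.04,.4]);c=o.x;print(c,np.degrees(c[2]),np.round(o.fun,1))
k,s=np.cos(c[2]),np.sin(c[2]);print("pocket",c[0]-.034*k,c[1]-.034*s,"fin",c[0]+.034*k,c[1]+.034*s)
```

```text
[0.5135042  0.03944001 0.40433857] 23.166893290194153 [-0.6 -0.1  0.2 -0.2  0.8  0.4 -0.8  1.2 -0.2 -0.6  0.8 -1.3  1.   0.2
 -1.3  0.5]
pocket 0.48224586197479624 0.026064044723035446 fin 0.5447625333096084 0.052815975591947936
```

```bash
python3 -m crank '[0,0,0.1,0,0,0, 0,0,0.2,0,0,0, 0,0,0.3,0,0,0, 0,0,0.4,0,0,0, 0.03,-0.1,0.5,0,0,0, 0.06,-0.2,0.6,0,0,0, 0.09,-0.3,0.7,0,0,0, 0.12,-0.4,0.7,0,0,0, 0.15,-0.5,0.7,0,0,0, 0.19,-0.6,0.7,0,0,0]'
python3 -m crank '[0.03,-0.1,0,0,0,0, 0.06,-0.2,0,0,0,0, 0.1,-0.3,0,0,0,0, 0.13,-0.4,0,0,0,0, 0.16,-0.5,0,0,0,0, 0.19,-0.6,0,0,0,0, 0.22,-0.7,0,0,0,0, 0.26,-0.8,0,0,0,0, 0.29,-0.9,0,0,0,0, 0.32,-1,0,0,0,0]'
python3 -m crank '[0.03,-0.1,0,0,0,0, 0.06,-0.2,0,0,0,0, 0.1,-0.3,0,0,0,0, 0.13,-0.4,0,0,0,0, 0.16,-0.5,0,0,0,0, 0.17,-0.55,0,0,0,0, 0.18,-0.59,0,0,0,0, 0.18,-0.59,0,0,0,0, 0.18,-0.59,0,0,0,0, 0.18,-0.59,0,0,0,0]'
python3 - <<'E'
from h import *
im=snap('w3');t=r.read_camera("top");cv2.imwrite("pics/top3.png",t)
a=cv2.resize(im,(560,420))
b=cv2.resize(t[150:250,300:400],(240,240),interpolation=cv2.INTER_CUBIC);s=r.read_camera("side");d=cv2.resize(s[170:250,250:350],(240,180))
cv2.imwrite("pics/c3.png",np.hstack([a,np.vstack([b,d])]));print(r.read_state()["tcp_pos"])
print(wproj('w3',[[.4812,.0271,.036]])*.875)
E
```

```text
time_s: 12.2
tcp_pos: [0.431, 0.1851, 0.1045]
ee_rot: [-0.0, 0.981, 0.196, -0.001]
wrist_force: [-0.0, -0.7, 0.2]
gripper_width: 0.0296
finger_force: 15.0
time_s: 13.2
tcp_pos: [0.4635, 0.0854, 0.105]
ee_rot: [-0.0, 0.981, 0.196, 0.0]
wrist_force: [0.4, 0.4, -0.3]
gripper_width: 0.0294
finger_force: 15.0
time_s: 14.2
tcp_pos: [0.481, 0.0276, 0.105]
ee_rot: [-0.0, 0.981, 0.196, -0.0]
wrist_force: [0.7, 0.2, 0.6]
gripper_width: 0.0293
finger_force: 15.0
[0.48111199 0.0275147  0.10503228]
[[280.50752322 215.91295631]]
```

View pics/c3.png

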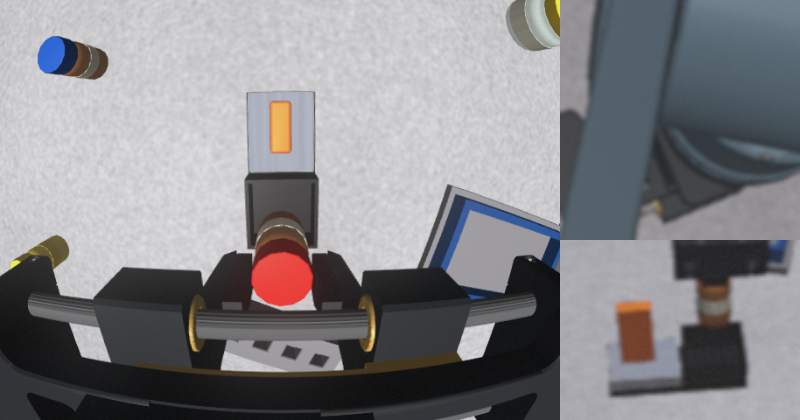

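The vial hangs upright and is centred sideways on the pocket: rim corners at about (245,175), (318,175), (317,247), fin top at (270..291, 101..153). I check the position along the carrier once more.

Run:
```python
from h import *
from scipy.optimize import least_squares
uv=np.array([(246,175),(319,175),(317,247.5),(270,101),(291,101),(291,153),(270,153),(247,92),(314,92)])/.875
P=np.array([[-.006,.028,.036],[-.006,-.028,.036],[-.062,-.028,.036],[.049,.006,.092],[.049,-.006,.092],[.019,-.006,.092],[.019,.006,.092],[.062,.028,.022],[.062,-.028,.022]])
def res(p):
    c,s=np.cos(p[2]),np.sin(p[2]);W=P.copy();W[:,0]=p[0]+c*P[:,0]-s*P[:,1];W[:,1]=p[1]+s*P[:,0]+c*P[:,1]
    return (wproj('w3',W)-uv).ravel()
o=least_squares(res,[.51,.04,.4]);c=o.x;print(c,np.degrees(c[2]),np.round(o.fun,1))
k,s=np.cos(c[2]),np.sin(c[2]);print("pocket",c[0]-.034*k,c[1]-.034*s,"fin",c[0]+.034*k,c[1]+.034*s)
```

```text
[0.51373645 0.03984057 0.40461421] 23.182686433591577 [-2.1  4.9 -0.1  4.   0.4  0.6 -0.4 -1.2  0.3 -1.5  0.8 -0.2  0.5  0.
 -3.3 -2.5  3.6 -3.4]
pocket 0.48248179770710753 0.026455993335875172 fin 0.5449910927019127 0.053225155430577126
```

```bash
python3 -m crank '[0.01,-0.01,-0.1,0,0,0, 0.01,-0.01,-0.2,0,0,0, 0.01,-0.01,-0.3,0,0,0, 0.01,-0.01,-0.4,0,0,0, 0.01,-0.01,-0.48,0,0,0, 0.01,-0.01,-0.54,0,0,0, 0.01,-0.01,-0.59,0,0,0, 0.01,-0.01,-0.62,0,0,0, 0.01,-0.01,-0.635,0,0,0, 0.01,-0.01,-0.635,0,0,0]'
python3 -m crank '[0,0,0,0,0,0, 0,0,0,0,0,0, 0,0,0,0,0,0, 0,0,0,0,0,0, 0,0,0,0,0,0, 0,0,0,0,0,0, 0,0,0,0,0,0, 0,0,0,0,0,0, 0,0,0,0,0,0, 0,0,0,0,0,0]' -1
python3 -m crank '[0,0,0.1,0,0,0, 0,0,0.2,0,0,0, 0,0,0.3,0,0,0, 0,0,0.4,0,0,0, 0,0,0.5,0,0,0, 0,0,0.6,0,0,0, 0.1,0.04,0.7,0,0,0, 0.2,0.08,0.75,0,0,0, 0.3,0.12,0.75,0,0,0, 0.4,0.17,0.75,0,0,0]'
python3 -m crank '[0.06,0.03,0,0,0,0, 0.12,0.06,0,0,0,0, 0.18,0.08,0,0,0,0, 0.22,0.1,0,0,0,0, 0.22,0.1,0,0,0,0, 0.22,0.1,0,0,0,0, 0.22,0.1,0,0,0,0, 0.22,0.1,0,0,0,0, 0.22,0.1,0,0,0,0, 0.22,0.1,0,0,0,0]'
python3 - <<'E'
from h import *
im=snap('w4');s=r.read_camera("side");d=cv2.resize(s[170:250,250:350],(300,240),interpolation=cv2.INTER_CUBIC)
o=np.zeros((375,800,3),np.uint8);o[:,:500]=cv2.resize(im,(500,375));o[:240,500:]=d
cv2.imwrite("pics/c4.png",o)
E
```

```text
time_s: 15.35
tcp_pos: [0.4823, 0.0262, 0.0416]
ee_rot: [0.0, 0.981, 0.196, 0.0]
wrist_force: [0.2, -0.3, -0.3]
gripper_width: 0.0295
finger_force: 15.0
time_s: 16.35
tcp_pos: [0.4822, 0.0262, 0.0415]
ee_rot: [0.0, 0.981, 0.196, 0.0]
wrist_force: [0.2, 0.4, 0.6]
gripper_width: 0.0884
finger_force: 0.0
time_s: 17.35
tcp_pos: [0.523, 0.0435, 0.1164]
ee_rot: [0.0, 0.981, 0.196, 0.0]
wrist_force: [0.4, 0.7, 0.0]
gripper_width: 0.0882
finger_force: 0.0
time_s: 18.35
tcp_pos: [0.5441, 0.0532, 0.1166]
ee_rot: [0.0, 0.981, 0.196, 0.0]
wrist_force: [-0.0, -0.4, 0.8]
gripper_width: 0.0879
finger_force: 0.0
```

View pics/c4.png

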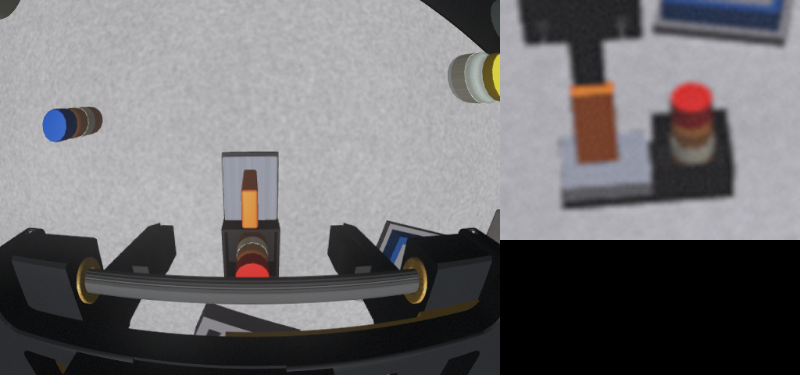

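The vial stands in the pocket and the fin at (250,200) lies midway between the open fingers. I descend, grip the fin firmly and lift slowly.

```bash
python3 -m crank '[0.01,0,-0.1,0,0,0, 0.01,0,-0.2,0,0,0, 0.01,0,-0.3,0,0,0, 0.01,0,-0.4,0,0,0, 0.01,0,-0.5,0,0,0, 0.01,0,-0.56,0,0,0, 0.01,0,-0.6,0,0,0, 0.01,0,-0.615,0,0,0, 0.01,0,-0.615,0,0,0, 0.01,0,-0.615,0,0,0]'
python3 -m crank '[0,0,0,0,0,0, 0,0,0,0,0,0, 0,0,0,0,0,0, 0,0,0,0,0,0, 0,0,0,0,0,0, 0,0,0,0,0,0, 0,0,0,0,0,0, 0,0,0,0,0,0, 0,0,0,0,0,0, 0,0,0,0,0,0]' 1 50
python3 -m crank '[0,0,0.02,0,0,0, 0,0,0.06,0,0,0, 0,0,0.12,0,0,0, 0,0,0.2,0,0,0, 0,0,0.3,0,0,0, 0,0,0.4,0,0,0, 0,0,0.5,0,0,0, 0,0,0.59,0,0,0, 0,0,0.66,0,0,0, 0,0,0.7,0,0,0]'
python3 - <<'E'
from h import *
s=r.read_camera("side");t=cv2.imread("pics/top0.png");w=cv2.imread("pics/w1.png")
o=np.zeros((600,800,3),np.uint8);o[:300,:400]=cv2.resize(s[130:250,230:390],(400,300))
d=cv2.resize(w[90:270,410:600],None,fx=3,fy=3,interpolation=cv2.INTER_CUBIC)[:600,:400];o[:d.shape[0],400:400+d.shape[1]]=d
cv2.imwrite("pics/c5.png",o);print(d.shape,r.read_state()["moment"])
E
```

```text
time_s: 19.45
tcp_pos: [0.5456, 0.0532, 0.0554]
ee_rot: [0.0, 0.981, 0.196, 0.0]
wrist_force: [-0.4, 0.8, 0.6]
gripper_width: 0.0885
finger_force: 0.0
time_s: 20.45
tcp_pos: [0.5451, 0.0534, 0.055]
ee_rot: [-0.0, 0.981, 0.196, -0.0]
wrist_force: [-0.0, 0.1, -3.1]
gripper_width: 0.0114
finger_force: 49.9
time_s: 21.45
tcp_pos: [0.5455, 0.0532, 0.126]
ee_rot: [0.0, 0.981, 0.196, 0.001]
wrist_force: [0.4, -0.5, -3.1]
gripper_width: 0.0114
finger_force: 49.9
(540, 400, 3) [ 0.03497368 -0.1009848   0.02195126]
```

View pics/c5.png

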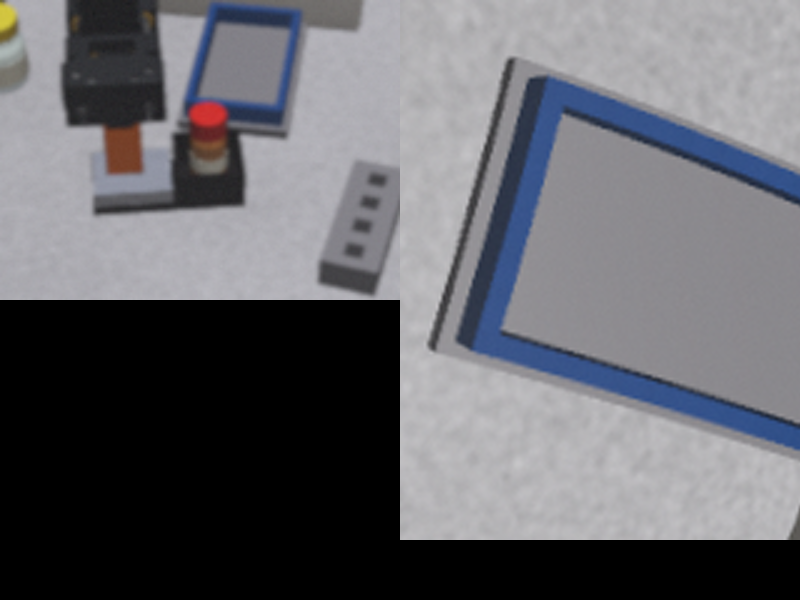

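The side view shows carrier and vial lifted level together. In the bay crop, the outer rim corners at the end away from the console are at (552,78) and (478,352). I check those against the top-view estimate.

Run:
```python
from h import *
w=wonz('w1',[(410+152/3,90+78/3),(410+78/3,90+352/3)],.03);print(w,np.linalg.norm(w[0]-w[1]))
a=np.array([.5191,-.2019]);t=1.718;k,s=np.cos(t),np.sin(t)
for x,y in((.082,-.048),(.082,.048)):print(a+[k*x-s*y,s*x+k*y])
# side: blue outer rim corners
q=lambda u,v:(230+u*.4,130+v*.4)
print(onz("side",[q(212,6),q(302,8),q(280,122),q(186,110)],.03))
for x,y in((-.082,-.048),(-.082,.048)):print(a+[k*x-s*y,s*x+k*y])
```

```text
[[ 0.55529533 -0.11902408  0.03      ]
 [ 0.46134944 -0.13420405  0.03      ]] 0.09516438793160502
[ 0.55455373 -0.11374654]
[ 0.45959196 -0.12782711]
[[ 0.57770639 -0.27129136  0.03      ]
 [ 0.48679204 -0.296171    0.03      ]
 [ 0.45948749 -0.11448817  0.03      ]
 [ 0.54927199 -0.10431286  0.03      ]]
[ 0.57860804 -0.27597289]
[ 0.48364627 -0.29005346]
```

```bash
python3 -m crank '[0,-0.02,0,0,0,0.02, -0.01,-0.06,0,0,0,0.06, -0.02,-0.12,0,0,0,0.12, -0.03,-0.18,0,0,0,0.18, -0.04,-0.24,0,0,0,0.24, -0.05,-0.3,0,0,0,0.31, -0.06,-0.36,0,0,0,0.38, -0.06,-0.42,0,0,0,0.45, -0.07,-0.48,0,0,0,0.52, -0.08,-0.54,0,0,0,0.59]'
python3 -m crank '[-0.01,-0.06,0,0,0,0.07, -0.02,-0.12,0,0,0,0.14, -0.02,-0.18,0,0,0,0.21, -0.03,-0.24,0,0,0,0.28, -0.04,-0.3,0,0,0,0.35, -0.05,-0.36,0,0,0,0.42, -0.06,-0.42,0,0,0,0.49, -0.06,-0.48,0,0,0,0.56, -0.07,-0.54,0,0,0,0.63, -0.08,-0.6,0,0,0,0.7]'
python3 -m crank '[-0.01,-0.06,0,0,0,0.07, -0.02,-0.12,0,0,0,0.14, -0.02,-0.18,0,0,0,0.21, -0.03,-0.24,0,0,0,0.28, -0.04,-0.3,0,0,0,0.35, -0.05,-0.36,0,0,0,0.42, -0.06,-0.42,0,0,0,0.49, -0.06,-0.48,0,0,0,0.56, -0.07,-0.54,0,0,0,0.63, -0.08,-0.6,0,0,0,0.7]'
python3 -m crank '[-0.01,-0.06,0,0,0,0.07, -0.02,-0.12,0,0,0,0.14, -0.02,-0.18,0,0,0,0.21, -0.03,-0.24,0,0,0,0.28, -0.04,-0.3,0,0,0,0.35, -0.05,-0.36,0,0,0,0.42, -0.06,-0.42,0,0,0,0.46, -0.07,-0.46,0,0,0,0.5, -0.07,-0.49,0,0,0,0.51, -0.07,-0.5,0,0,0,0.51]'
python3 - <<'E'
from h import *
im=snap('w6');s=r.read_camera("side");
o=np.zeros((480,800,3),np.uint8);o[:]=0
o[:360,:480]=cv2.resize(im,(480,360));o[:320,480:]=cv2.resize(s[100:220,270:390],(320,320),interpolation=cv2.INTER_CUBIC)
cv2.imwrite("pics/c6.png",o);print(r.read_state())
E
```

```text
time_s: 22.5
tcp_pos: [0.5366, -0.0013, 0.1244]
ee_rot: [-0.0, 0.938, 0.346, -0.001]
wrist_force: [0.4, 0.6, -3.1]
gripper_width: 0.0115
finger_force: 49.9
time_s: 23.5
tcp_pos: [0.5286, -0.0612, 0.1244]
ee_rot: [-0.0, 0.86, 0.511, -0.0]
wrist_force: [0.0, -0.2, -3.3]
gripper_width: 0.0117
finger_force: 49.9
time_s: 24.5
tcp_pos: [0.5205, -0.1211, 0.1243]
ee_rot: [-0.001, 0.752, 0.659, -0.0]
wrist_force: [0.6, 0.3, -3.0]
gripper_width: 0.012
finger_force: 49.9
time_s: 25.5
tcp_pos: [0.514, -0.171, 0.1248]
ee_rot: [-0.0, 0.659, 0.752, -0.0]
wrist_force: [-0.0, -0.8, -2.6]
gripper_width: 0.0115
finger_force: 49.9
{'time_s': 25.6, 'joint_pos': array([-5.39986387e-01,  2.06017590e-01,  1.76962729e+00,  8.40257961e-05,
        1.16616176e+00, -6.72695429e-01]), 'qvel': array([ 0.00616711, -0.00435189,  0.00190431,  0.00279303,  0.00222982,
        0.00072225]), 'effort': array([-1.94512596e-01, -4.29264951e+01, -3.23369694e+01, -1.75465067e-02,
        1.90380472e-02, -3.17218993e-02]), 'tcp_pos': array([ 0.51413716, -0.17080771,  0.12492015]), 'ee_rot': array([-1.12157796e-04,  6.58677819e-01,  7.52425091e-01,  1.89458116e-05]), 'wrist_force': array([ 0.40741397,  0.25383638, -3.04716303]), 'moment': array([ 0.10056183, -0.13116155,  0.00600507]), 'finger_force': 49.93900179862976, 'gripper_width': 0.01127571156972976}
```

View pics/c6.png

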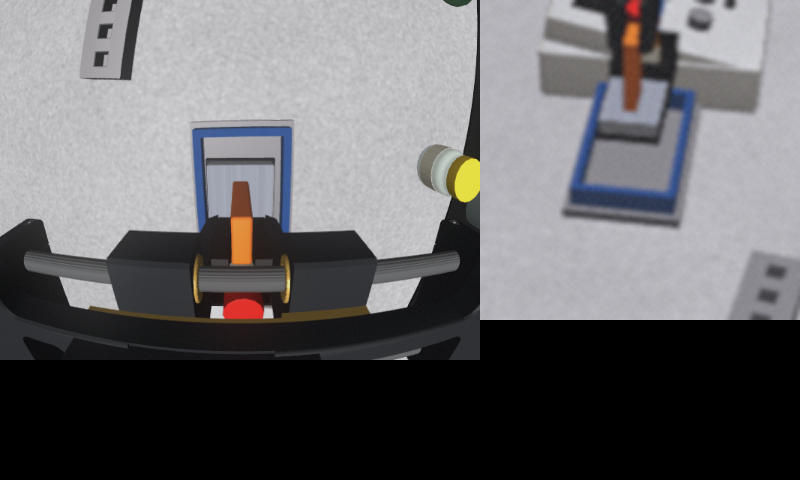

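Carrier and vial hang level above the bay. The outer rim corners at the far end are at about (193,128) and (293,127) in the wrist picture.

Run:
```python
from h import *
k=4/3
w=wonz('w6',[(193*k,128*k),(293*k,127*k)],.03);print(w,np.linalg.norm(w[0]-w[1]))
v=w[0]-w[1];yaw=np.arctan2(v[1],v[0])-np.pi/2;print(np.degrees(yaw)%180)
n=np.array([np.cos(yaw),np.sin(yaw)]);n=n if n[1]>0 else -n
print("centre",w.mean(0)[:2]-.082*n,"fin target",w.mean(0)[:2]-.048*n)
print(wonz('w6',[(204*k,138*k),(281*k,138*k)],.01)) # inner far floor corners
```

```text
[[ 0.46202502 -0.12970252  0.03      ]
 [ 0.55689976 -0.11610215  0.03      ]] 0.09584458754016446
98.15782173021637
centre [ 0.52109821 -0.20407257] fin target [ 0.5162736  -0.17041662]
[[ 0.47134512 -0.14095714  0.01      ]
 [ 0.55017865 -0.13049685  0.01      ]]
```

```bash
python3 -m crank '[0.01,0,-0.02,0,0,0, 0.015,0.005,-0.06,0,0,0, 0.015,0.005,-0.12,0,0,0, 0.015,0.005,-0.18,0,0,0, 0.015,0.005,-0.24,0,0,0, 0.015,0.005,-0.3,0,0,0, 0.015,0.005,-0.35,0,0,0, 0.015,0.005,-0.38,0,0,0, 0.015,0.005,-0.4,0,0,0, 0.015,0.005,-0.4,0,0,0]'
python3 -m crank '[0,0,-0.03,0,0,0, 0,0,-0.06,0,0,0, 0,0,-0.09,0,0,0, 0,0,-0.12,0,0,0, 0,0,-0.14,0,0,0, 0,0,-0.16,0,0,0, 0,0,-0.175,0,0,0, 0,0,-0.185,0,0,0, 0,0,-0.19,0,0,0, 0,0,-0.195,0,0,0]'
```

```text
time_s: 26.6
tcp_pos: [0.5156, -0.1702, 0.0848]
ee_rot: [-0.0, 0.659, 0.753, -0.0]
wrist_force: [0.4, 1.2, -2.3]
gripper_width: 0.0114
finger_force: 49.9
time_s: 27.6
tcp_pos: [0.5157, -0.1703, 0.0656]
ee_rot: [0.0, 0.659, 0.753, -0.0]
wrist_force: [-0.0, -0.1, -3.2]
gripper_width: 0.0116
finger_force: 49.9
```

```bash
python3 -m crank '[0,0,-0.002,0,0,0, 0,0,-0.004,0,0,0, 0,0,-0.006,0,0,0, 0,0,-0.008,0,0,0, 0,0,-0.01,0,0,0, 0,0,-0.012,0,0,0, 0,0,-0.014,0,0,0, 0,0,-0.014,0,0,0, 0,0,-0.014,0,0,0, 0,0,-0.014,0,0,0]'
python3 - <<'E'
from h import *
s=r.read_camera("side");cv2.imwrite("pics/c7.png",cv2.resize(s[100:220,270:390],(480,480),interpolation=cv2.INTER_CUBIC))
E
```

```text
time_s: 28.6
tcp_pos: [0.5158, -0.1703, 0.0648]
ee_rot: [0.0, 0.658, 0.753, 0.0]
wrist_force: [-2.8, 1.4, 5.1]
gripper_width: 0.0115
finger_force: 50.0
```

View pics/c7.png

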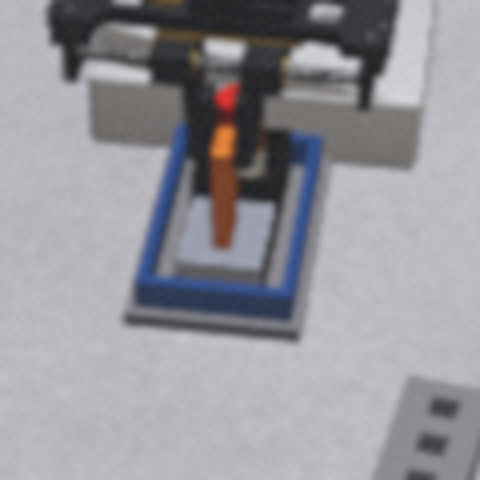

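The carrier sits inside the blue walls, and the force sign has flipped, so the bay floor now carries it. I open the fingers and lift away.

```bash
python3 -m crank '[0,0,0,0,0,0, 0,0,0,0,0,0, 0,0,0,0,0,0, 0,0,0,0,0,0, 0,0,0,0,0,0, 0,0,0,0,0,0, 0,0,0,0,0,0, 0,0,0,0,0,0, 0,0,0,0,0,0, 0,0,0,0,0,0]' -1
python3 -m crank '[0,0,0.05,0,0,0, 0,0,0.1,0,0,0, 0,0,0.2,0,0,0, 0,0,0.3,0,0,0, 0,0,0.4,0,0,0, 0,0,0.5,0,0,0, 0,0,0.6,0,0,0, 0,0,0.7,0,0,0, 0,0,0.8,0,0,0, 0,0,0.9,0,0,0]'
python3 -m crank '[-0.02,0.1,0.1,0,0,0, -0.02,0.2,0.2,0,0,0, -0.02,0.3,0.3,0,0,0, -0.02,0.4,0.4,0,0,0, -0.02,0.5,0.5,0,0,0, -0.02,0.6,0.5,0,0,0, -0.02,0.7,0.5,0,0,0, -0.02,0.8,0.5,0,0,0, -0.02,0.9,0.5,0,0,0, -0.02,1,0.5,0,0,0]'
python3 - <<'E'
from h import *
s=r.read_camera("side");t=r.read_camera("top")
cv2.imwrite("pics/c8.png",np.hstack([cv2.resize(s[100:220,270:390],(400,400),interpolation=cv2.INTER_CUBIC),cv2.resize(t[140:260,430:550],(400,400),interpolation=cv2.INTER_CUBIC)]))
E
```

```text
time_s: 29.65
tcp_pos: [0.5157, -0.1703, 0.0641]
ee_rot: [0.0, 0.659, 0.753, -0.0]
wrist_force: [0.2, 0.1, -0.7]
gripper_width: 0.0875
finger_force: 0.0
time_s: 30.65
tcp_pos: [0.5157, -0.1703, 0.155]
ee_rot: [0.0, 0.659, 0.753, 0.0]
wrist_force: [0.1, 0.5, -0.3]
gripper_width: 0.0878
finger_force: 0.0
time_s: 31.65
tcp_pos: [0.5134, -0.0693, 0.2036]
ee_rot: [-0.0, 0.659, 0.753, -0.0]
wrist_force: [-0.7, 0.4, -0.5]
gripper_width: 0.0882
finger_force: 0.0
```

View pics/c8.png

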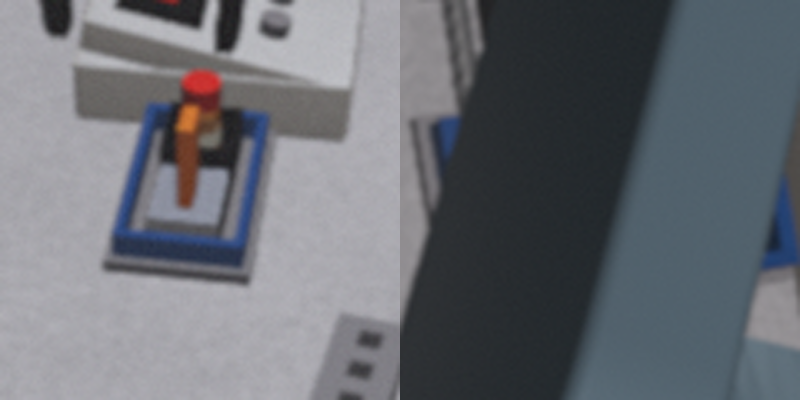

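The side view shows the carrier flat and centred in the bay, the vial upright in its pocket, and the gripper clear. I hand the job in.

```bash
python3 -c "from rig import r;print(r.close_job())"
```

```text
the job is handed in; nothing more can be done
None
```

I stood the red-capped vial in the carrier's pocket, set the carrier down flat in the analyser's bay, released it and handed the job in at about 32 s; the last side view showed both in place, but no verdict was returned.

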